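# Hold a chest lid at its balance point for fitting its stay

## Task

A lid stay is about to be screwed onto the fittings chest. Tip up the loose lid of the small screw box by the wooden strip along one edge, lift it off, set it down gently the right way up, flat on the bench, and let it go; then swing the chest's hinged lid up to its balance point, where it would fall neither shut nor back, and finish while still gripping it and holding it steady there. Never let the chest lid go over backwards, and leave the screw box and everything else on the bench where it stands.

Things in the scene. Friction and masses are not known exactly. Their poses are not given: they have to be found in the camera images.
- chest_lid (a joint): angle of the chest's hinged lid: 0 rad closed, grows as it opens, stop at 2.1 rad. No stay, hinge almost frictionless: let go, it falls shut below 1.31 rad (75 degrees) and back above it; 1.31 is its balance point (centre of mass over the hinge axis; closed, that centre is 102 mm in front of the axis and 27 mm above it). Lid 170 x 260 x 40 mm, 0.3 to 0.6 kg.
- chest_hinge (a point): middle of the chest lid's hinge axis, 90 mm above the bench, on the chest's back upper edge. Axes: x from the chest's front (handle side) to its back, y along the hinge axis, z up; the lid turns about +y as it opens. With the lid closed its front face is 170 mm from the axis towards -x.
- chest_handle (a point): centre of the bar of the steel D handle on the chest lid's front: round, 10 mm thick, 100 mm long, parallel to the hinge, 35 mm clear of the face. Lid closed: 210 mm from the hinge axis towards -x, 20 mm above it (110 mm over the bench); at balance: 206 mm above the axis, 34 mm to its -x side. The bar can turn in a light pinch, so a gripper can stay pointing down. Axes turn with the lid.
- box_mouth (a point): centre of the screw box's rim, 70 mm above the bench. Screw box: loose plain wooden box, 130 (x) x 100 (y) x 70 mm high, 7 mm walls, 0.9 kg, standing on the bench, z up.
- screw_box: the screw box; origin at the centre of its underside, axes as box_mouth. It stands to one side of the robot's centre line and the chest to the other (which is which varies); the bench beyond its outer side, away from the chest, is clear for at least 200 mm.
- lid_grip (a point): grip point on the screw box's loose lid, in the upright wooden strip (14 mm thick in x, 70 long in y, 32 tall): 22 mm above the board, 10 mm below the strip's top, 55 mm towards -x from the lid's centre. Lid axes: x from the strip's edge to the far edge, y along the strip, z up. Seated: 98 mm above the bench; lying flat on the bench on its plug: 33 mm.
- lid_far_edge (a point): middle of the lower far edge of that loose lid's board (the edge away from the strip), 122 mm along lid +x from lid_grip and 28 mm below it; it rests on the rim when seated, at 70 mm above the bench, 67 mm along +x from box_mouth.
- box_lid: the screw box's loose lid: wooden board 134 (x) x 104 (y) x 6 mm, about 0.1 kg, under it a 112 x 82 x 5 mm plug that sits in the box's mouth with 2 mm play. Origin at the centre of the board's lower face (the plug hangs below it).
- chest: the fittings chest without its lid: plain plywood, 170 deep (x) x 260 wide (y) x 90 mm high (130 with its lid shut), fixed to the bench; the larger of the two wooden boxes and the only one with a steel handle. Origin at the centre of its underside, axes as chest_hinge.
- lid_stay: bystander: folded brass lid stay, 186 x 24 mm, 11 mm high, lying flat; origin at the middle of its underside.
- thread_spool: bystander: upright spool, 40 mm diameter, 52 mm high; origin under its centre.
- screwdriver: bystander: screwdriver lying flat, about 200 mm long, near the robot.
- mallet: bystander: wooden mallet lying behind, head 60 mm thick and 100 mm long, whole about 260 mm long.
- cement_jar: bystander: amber jar, 68 mm diameter, 85 mm high; origin under its centre.
- wax_tin: bystander: closed tin, 80 mm diameter, 50 mm high; origin under its centre.
- setting_anvil: bystander: small steel setting anvil, 48 mm diameter, 28 mm high; origin under its centre.
Not all that is in view belongs to the job. Leave any pink or yellow look-alike of the screw_box alone.

How it is judged:
On the way, in this order (a step that is already met when the one before it is completed fails the run):
1. the screw box's lid is tipped up: over 7 degrees, its far edge still within 30 mm of its seat on the box (angle between lid_grip's own z axis and vertical above 0.12 rad and z of lid_far_edge in the frame of box_mouth below 0.03 m and x of lid_far_edge in the frame of box_mouth between 0.037 and 0.097 m), for 0.05 s.
2. the lid is lifted off, held in the fingers, both edges 20 mm clear above the box (contact force between the fingers and box_lid above 0.5 N and z of lid_far_edge in the frame of box_mouth above 0.02 m and z of lid_grip in the frame of box_mouth above 0.048 m), for 0.1 s.
3. the lid is brought down to the bench in the fingers (within 30 mm of it, not let fall) (contact force between the fingers and box_lid above 0.5 N and height (world z) of lid_grip below 0.063 m and angle between lid_grip's own z axis and vertical below 0.35 rad), for 0.05 s.
4. the lid lies flat on the bench and is let go (height (world z) of lid_grip below 0.041 m and angle between lid_grip's own z axis and vertical below 0.1 rad and contact force between box_lid and screw_box below 0.05 N and contact force between box_lid and chest below 0.05 N and contact force between the fingers and box_lid below 0.05 N and linear speed of box_lid below 0.02 m/s), for 0.2 s.
At the end, for the whole second after the job is handed in: Chest lid within 0.07 rad of balance (1.31 rad), under 0.08 rad/s, fingers on it with over 0.5 N, no loose thing propping it; box lid right way up, flat within 0.1 rad on the bench, at rest, released, off box and chest; screw box upright, within 30 mm of its start (all of step 4 and value of joint chest_lid between 1.244 and 1.384 rad and velocity of joint chest_lid between -0.08 and 0.08 rad/s and contact force between the fingers and chest_lid above 0.5 N and distance of screw_box from where it was at the start of the episode below 0.03 m and angle between screw_box's own z axis and vertical below 0.1 rad and contact force between chest_lid and lid_stay below 0.05 N and contact force between chest_lid and thread_spool below 0.05 N and contact force between chest_lid and screwdriver below 0.05 N and contact force between chest_lid and mallet below 0.05 N and contact force between chest_lid and cement_jar below 0.05 N and contact force between chest_lid and wax_tin below 0.05 N and contact force between chest_lid and setting_anvil below 0.05 N and contact force between chest_lid and box_lid below 0.05 N); the arm keeps its last pose, push and grip.
It fails at once if the chest lid goes over backwards (more than 0.35 rad past its balance point) (value of joint chest_lid above 1.664 rad).
It fails at once if the screw box is shifted by more than 30 mm or tipped over 0.25 rad (distance of screw_box from where it was at the start of the episode above 0.03 m or angle between screw_box's own z axis and vertical above 0.25 rad).
It fails at once if another thing on the bench is shifted by more than 30 mm (distance of any of lid_stay, thread_spool, screwdriver, mallet, cement_jar, wax_tin, setting_anvil from where it was at the start of the episode above 0.03 m).
It also fails if it takes over 64 s, if anything falls off the work surface, if the arm or the gripper's body presses on something with over 40 N, if the wrist force passes 120 N, or if a joint passes its speed limit or range.

## Robot

A 6-joint arm with a two-finger parallel gripper is mounted at the origin on the work surface. World frame = base frame: x ahead of the robot, y to its left, z up, the work surface at z = 0. Lengths are in m, angles in rad, forces in N, time in s.
With the tool pointing down it reaches from about 0.375 to 0.975 m from the base axis. Payload 3.8 kg.
Tool frame: the origin (TCP) lies on the centre line of the jaws, within the pads' length; the fingertips stand 22 mm ahead of it and the grasp point (between the pads) lies 3 mm ahead of it (tip_reach is the distance from the TCP to the fingertips, in m); z points along the fingers, y is the line along which they close (so a half turn about z gives the same grasp; the last joint's range is limited). The gripper opens to 88 mm and grips with 3 to 60 N. Pads are 18 mm wide; open, the fingers measure 123 mm over their backs; the gripper's body (75 mm by 187 mm) begins 45 mm behind the grasp point.
Start: joints at [1.129, 0.264, 1.604, -0, 1.274, -0.037], TCP at [0.266, 0.62, 0.261] pointing down, gripper open.
Joint ranges: [-2.63, 2.63], [-0.94, 2.18], [0.31, 2.57], [-1.31, 4.45], [0, 2.66], [-2.55, 2.55]. Speed limits (rad/s): [2.57, 2.57, 3.14, 3.14, 3.14, 3.14].

## Interface

Orientations are given as [roll, pitch, yaw] about the fixed x, y, z axes, in that order (R = Rz(yaw) Ry(pitch) Rx(roll)).
In Python, from station import observe, camera, sign_off, tip_reach gives the robot as it stands. The module is installed in compiled form; this text tells all that it offers.
- The arm moves only by the tool play_rows, never from a script. Its arguments are lists of equal length, an entry for each row: "linear": the shift along the tool's x, y, z in m, a list of three; "rot": the turn, a rotation vector about the tool's x, y, z in rad, a list of three; "grip": the finger opening in m, from 0 to 0.0881. A call has 1 to 20 rows; each row is the pose to reach, as a shift and turn from the pose commanded when the call began, along the tool's axes at that moment; what a row does not reach only later rows make up. A row lasts 1/10 s, in which the tool goes at most 50 mm and 8.59 degrees, less where a joint would pass 70% of its speed; a pose out of reach is approached as far as the arm can. A call with a gripper value outside its range is refused whole. The fingers move at their own pace and stop on an object; the grip force is fixed at half the most. Time passes only in rows, so rows that repeat a pose let the fingers close. It gives the time, the measured TCP pose, the force, the opening and the grip force at its end, in the units of the state.
- observe(): the state, without advancing time (a new reading comes with each control period).
- camera(name): name is "scene" or "top" or "wrist"; returns a dict with "image" (420x560x3 uint8, blue, green, red), "camera_matrix" (3x3 intrinsics, pixels), "world_from_camera" (4x4, takes a point from camera to world coordinates); the wrist camera has in their place "hand_eye" (4x4, takes a point from camera to tool coordinates, whose origin is the TCP and whose axes are the flange's). Camera axes: x right, y down, z forward; pixel columns grow to the right and rows downward; lengths in m; the calibration is good to about 2 mm. A picture is of the moment at which its call begins: read the wrist's pose just before it. There is no depth.
- sign_off(): hands the job in; it is judged then, once.
The state is a dict: "clock": time; "joint_pos": joint angles; "joint_vel": joint speeds; "effort": joint torques, N m; "tcp_pos": TCP position; "ee_rot": TCP orientation; "wrist_force": force on the tool from outside, world axes, zero at the start; "moment": the same for the moment, N m; "gripper_width": finger opening in m; "grip_force": force on a finger pad.
Only numpy, scipy, OpenCV 4.12 (cv2) and the standard library are available. Lean on these libraries where they do the work, as an engineer would, in place of code of your own. Each camera call takes 0.05 s, during which the arm holds its last target. There are 200 camera calls.

## Working session

There is one attempt and no reset: what is moved stays moved. The work goes in short steps, Python scripts to look and compute and a tool call to move; the robot and the scene stay as the last step left them, time stands still between calls to the robot, and variables do not carry over. Pictures are saved under pics/ and viewed, at most 11 in all, crops included, and the job is handed in when it is done.

Besides the shell and the picture viewer there is one more tool, called after "Emit:" as name(argument=value, ...), one argument or row to a line, values as JSON. play_rows: Moves the arm, as the interface text tells. Its arguments: {"type":"object","properties":{"linear":{"type":"array","items":{"type":"array","items":{"type":"number"}}},"rot":{"type":"array","items":{"type":"array","items":{"type":"number"}}},"grip":{"type":"array","items":{"type":"number"}}},"required":["linear","rot","grip"]}

```bash
mkdir -p pics
cat > h.py <<'E'
import numpy as np, cv2
from station import observe, camera, sign_off, tip_reach
from scipy.spatial.transform import Rotation as R
def pose():
    o=observe(); T=np.eye(4); T[:3,:3]=R.from_euler('xyz',o['ee_rot']).as_matrix(); T[:3,3]=o['tcp_pos']; return T,o
def snap(name,fn):
    T,o=pose(); c=camera(name); W=c['world_from_camera'] if 'world_from_camera' in c else T@c['hand_eye']
    cv2.imwrite('pics/'+fn+'.png',c['image']); np.savez('pics/'+fn+'.npz',K=c['camera_matrix'],W=W)
    return c['image'],np.array(c['camera_matrix']),np.array(W)
def load(fn):
    d=np.load('pics/'+fn+'.npz'); return cv2.imread('pics/'+fn+'.png'),d['K'],d['W']
def ray(uv,K,W,z):
    d=W[:3,:3]@np.linalg.solve(K,[uv[0],uv[1],1.]); p=W[:3,3]; return p+d*(z-p[2])/d[2]
def proj(P,K,W):
    q=np.linalg.inv(W)@np.append(P,1); q=K@q[:3]; return q[:2]/q[2]
E
python3 - <<'E'
from h import *
a=[snap(n,n+'0') for n in ('scene','top')]
cv2.imwrite('pics/both.png',cv2.resize(np.vstack([a[1][0]]),(800,600)))
for x in a: print(x[2].round(3),x[1].round(1))
o=observe();print(o['tcp_pos'],o['ee_rot'],o['gripper_width'],o['clock'],tip_reach)
E
```

```text
[[-0.804  0.349 -0.481  1.07 ]
 [ 0.594  0.5   -0.63   0.625]
 [ 0.021 -0.792 -0.61   0.748]
 [ 0.     0.     0.     1.   ]] [[380.9   0.  275.2]
 [  0.  380.9 211.1]
 [  0.    0.    1. ]]
[[-0.073 -0.965  0.252  0.26 ]
 [-0.997  0.072 -0.012 -0.063]
 [-0.006 -0.252 -0.968  1.206]
 [ 0.     0.     0.     1.   ]] [[510.7   0.  283.1]
 [  0.  510.7 206.7]
 [  0.    0.    1. ]]
[0.26558904 0.61989423 0.25950517] [-3.13954204e+00 -5.94103856e-05  2.73681445e+00] 0.08814632722019364 0.1 0.022
```

View pics/both.png

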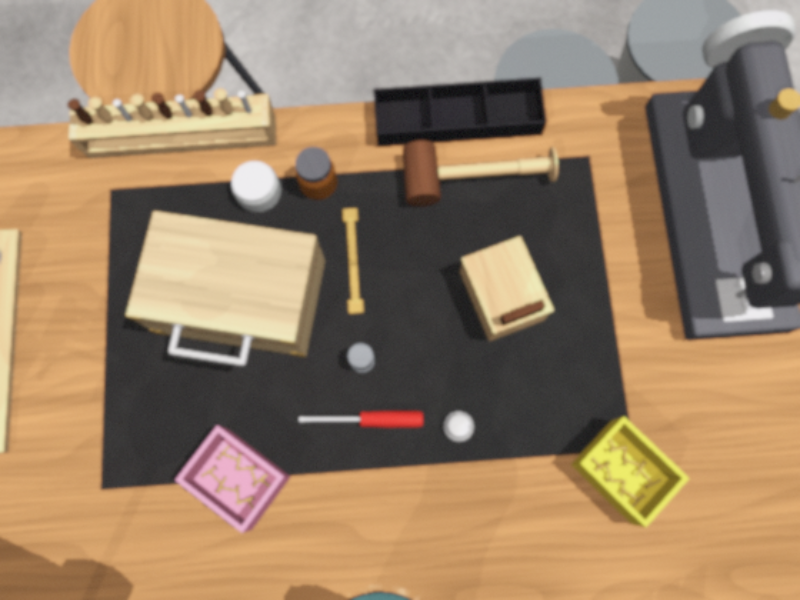

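View pics/scene0.png

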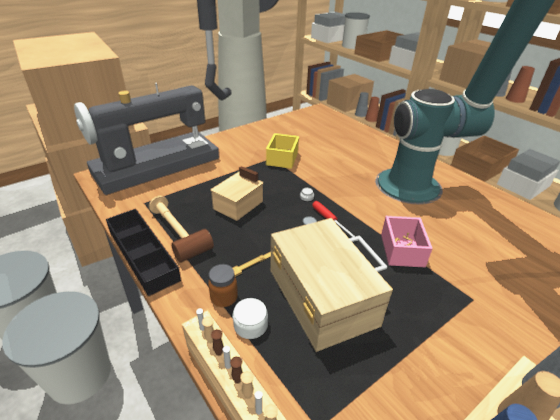

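The top view shows these things (800x600 scale):
- Plain wooden screw box at (505,288), with a brown strip at (521,312).
- Chest with the steel handle at (225,285), its handle bar at about (208,358).
- Look-alikes: pink (232,478) and yellow (632,470), both open and coloured. The plain wooden box with a lid and strip fits the description.

I'll enlarge both to confirm.

Run:
```python
from h import *
im,K,W=load('top0')
a=cv2.resize(im[155:255,310:400],None,fx=4.4,fy=4.4,interpolation=cv2.INTER_CUBIC)  # 396x440
b=cv2.resize(im[140:265,80:235],None,fx=2.58,fy=2.58,interpolation=cv2.INTER_CUBIC) # 400x322
out=np.zeros((440,800,3),np.uint8); out[:,:a.shape[1]]=a; out[:b.shape[0],400:400+min(400,b.shape[1])]=b[:,:400]
cv2.imwrite('pics/crop1.png',out)
hsv=cv2.cvtColor(im,cv2.COLOR_BGR2HSV)
m=((hsv[...,2]<130)&(hsv[...,2]>45)&(hsv[...,1]>90)).astype(np.uint8); m[:190]=0;m[240:]=0;m[:,:330]=0;m[:,400:]=0
n,l,s,c=cv2.connectedComponentsWithStats(m)
for i in range(1,n):
  if s[i,4]>20: print(s[i],c[i],cv2.minAreaRect(np.argwhere(l==i)[:,::-1].astype(np.float32)))
```

```text
[330 202  36  36 167] [339.89221557 223.46107784] ((341.27508544921875, 223.56935119628906), (44.204071044921875, 20.38273811340332), 37.64761734008789)
[350 212  29  15 166] [363.6746988  219.31325301] ((364.2260437011719, 219.1027374267578), (5.735016345977783, 30.781822204589844), 69.44395446777344)
```

View pics/crop1.png

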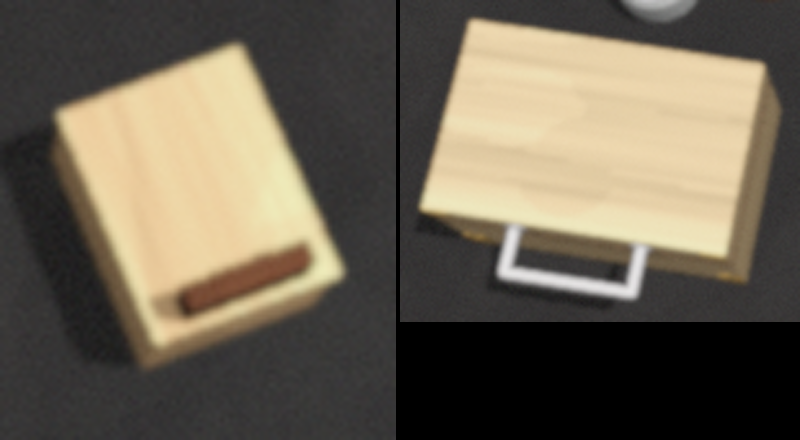

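The crop shows two things:
- **Screw box lid:** corners at crop pixels (58,112), (240,44), (343,272) and (158,347), with the strip at (246,278).
- **Chest lid:** top corners at (470,20), (766,64), (727,255) and (421,210), with the handle bar from (502,272) to (634,294).

Both match the descriptions.

Run:
```python
from h import *
im,K,W=load('top0')
A=lambda u,v:(310+u/4.4,155+v/4.4); B=lambda u,v:(80+(u-400)/2.58,140+v/2.58)
L=np.array([ray(A(*p),K,W,.076) for p in [(58,112),(240,44),(343,272),(158,347)]])
print(L.round(4)); print('lid c',L.mean(0))
d=(L[0]+L[1]-L[2]-L[3])[:2]; e=(L[0]+L[3]-L[1]-L[2])[:2]
print('yaw x',np.degrees(np.arctan2(d[1],d[0])),'yaw y-90',np.degrees(np.arctan2(e[1],e[0]))-90, np.linalg.norm(d)/2,np.linalg.norm(e)/2)
print('strip',ray((364.2,219.1),K,W,.105))
C=np.array([ray(B(*p),K,W,.13) for p in [(470,20),(766,64),(727,255),(421,210)]])
print(C.round(4)); d=(C[0]+C[1]-C[2]-C[3])[:2]; e=(C[0]+C[3]-C[1]-C[2])[:2]
print('yaw x',np.degrees(np.arctan2(d[1],d[0])),np.degrees(np.arctan2(e[1],e[0]))-90, np.linalg.norm(d)/2,np.linalg.norm(e)/2)
print('hinge',C[:2].mean(0)); H=np.array([ray(B(*p),K,W,.115) for p in [(502,272),(634,294)]]); print('bar',H,H.mean(0))
# bystanders: rough (800x600 px)
for n,p,z in [('jar',(314,165),.085),('tin',(255,185),.05),('stayA',(350,213),.011),('stayB',(356,307),.011),('anvil',(361,355),.028),('spool',(459,424),.052),('sdA',(300,419),.015),('sdB',(423,419),.02),('malletA',(421,172),.05),('malletB',(555,165),.04),('yel',(632,470),.03),('pink',(232,478),.03),('sew',(690,330),.0)]:
  print(n,ray((p[0]*.7,p[1]*.7),K,W,z).round(3))
c=camera('wrist'); print(np.round(c['hand_eye'],3),c['camera_matrix'])
```

```text
[[ 0.6099 -0.1745  0.076 ]
 [ 0.6403 -0.2742  0.076 ]
 [ 0.5127 -0.3131  0.076 ]
 [ 0.4806 -0.2138  0.076 ]]
lid c [ 0.56086407 -0.24388975  0.076     ]
yaw x 16.94277196285281 yaw y-90 17.45216955850877 0.13427876784148698 0.10427839399478207
strip [ 0.50499998 -0.25370851  0.105     ]
[[0.7063 0.3081 0.13  ]
 [0.6464 0.0523 0.13  ]
 [0.4814 0.0918 0.13  ]
 [0.5389 0.3469 0.13  ]]
yaw x -13.248911653829822 -12.944458097863077 0.17082355029286508 0.26210004028162887
hinge [0.67638929 0.18017887 0.13      ]
bar [[0.48396943 0.28326879 0.115     ]
 [0.45705229 0.17278445 0.115     ]] [0.47051086 0.22802662 0.115     ]
jar [0.787 0.057 0.085]
tin [0.774 0.162 0.05 ]
stayA [0.726 0.006 0.011]
stayB [0.557 0.005 0.011]
anvil [0.471 0.    0.028]
spool [ 0.347 -0.147  0.052]
sdA [0.377 0.105 0.015]
sdB [ 0.361 -0.093  0.02 ]
malletA [ 0.776 -0.122  0.05 ]
malletB [ 0.776 -0.354  0.04 ]
yel [ 0.258 -0.412  0.03 ]
pink [0.291 0.213 0.03 ]
sew [ 0.478 -0.553  0.   ]
[[-0.001 -0.959 -0.282  0.072]
 [ 1.    -0.001 -0.    -0.001]
 [-0.    -0.282  0.959 -0.123]
 [ 0.     0.     0.     1.   ]] [[332.5266099    0.         275.61061999]
 [  0.         332.5266099  210.55559531]
 [  0.           0.           1.        ]]
```

```bash
cat >> h.py <<'E'
def rot(yaw,tilt=0.,axis_yaw=None):
    "tool down, x at yaw (deg); tilt (deg) about world axis along horizontal axis_yaw(deg)"
    r=R.from_euler('xyz',[180,0,yaw],degrees=True)
    if tilt: a=np.radians(axis_yaw); r=R.from_rotvec(np.radians(tilt)*np.array([np.cos(a),np.sin(a),0]))*r
    return r
def rel(p,r,T=None):
    if T is None: T=pose()[0]
    r0=R.from_matrix(T[:3,:3]); return r0.inv().apply(np.array(p)-T[:3,3]).round(4).tolist(), (r0.inv()*r).as_rotvec().round(4).tolist()
E
python3 -c "
from h import *
print(rel([.508,-.26,.24],rot(107.1)))"
```

```text
([-0.5693, -0.7134, 0.0209], [-0.0016, 0.0007, 0.8676])
```

Emit:
play_rows(
  linear=[
    [-0.569, -0.713, 0.02],
    [-0.569, -0.713, 0.02],
    [-0.569, -0.713, 0.02],
    [-0.569, -0.713, 0.02],
    [-0.569, -0.713, 0.02],
    [-0.569, -0.713, 0.02],
    [-0.569, -0.713, 0.02],
    [-0.569, -0.713, 0.02],
    [-0.569, -0.713, 0.02],
    [-0.569, -0.713, 0.02],
    [-0.569, -0.713, 0.02],
    [-0.569, -0.713, 0.02],
    [-0.569, -0.713, 0.02],
    [-0.569, -0.713, 0.02],
    [-0.569, -0.713, 0.02],
    [-0.569, -0.713, 0.02],
    [-0.569, -0.713, 0.02],
    [-0.569, -0.713, 0.02],
    [-0.569, -0.713, 0.02],
    [-0.569, -0.713, 0.02],
  ],
  rot=[
    [0, 0, 0.868],
    [0, 0, 0.868],
    [0, 0, 0.868],
    [0, 0, 0.868],
    [0, 0, 0.868],
    [0, 0, 0.868],
    [0, 0, 0.868],
    [0, 0, 0.868],
    [0, 0, 0.868],
    [0, 0, 0.868],
    [0, 0, 0.868],
    [0, 0, 0.868],
    [0, 0, 0.868],
    [0, 0, 0.868],
    [0, 0, 0.868],
    [0, 0, 0.868],
    [0, 0, 0.868],
    [0, 0, 0.868],
    [0, 0, 0.868],
    [0, 0, 0.868],
  ],
  grip=[0.05, 0.05, 0.05, 0.05, 0.05, 0.05, 0.05, 0.05, 0.05, 0.05, 0.05, 0.05, 0.05, 0.05, 0.05, 0.05, 0.05, 0.05, 0.05, 0.05],
)

```text
clock: 2.15
tcp_pos: [0.5079, -0.2606, 0.24]
ee_rot: [-3.141, -0.001, 1.866]
wrist_force: [-0.1, 0.7, -0.5]
gripper_width: 0.0499
grip_force: 0.0
```

Run:
```python
from h import *
im,K,W=snap('wrist','w1'); o=observe(); print(o['tcp_pos'],o['ee_rot'],o['joint_vel'],o['gripper_width'])
P=np.array([.508,-.259,.105]); print(proj(P,K,W), [proj(q,K,W).round() for q in ([.6099,-.1745,.076],[.6403,-.2742,.076],[.5127,-.3131,.076],[.4806,-.2138,.076])])
```

```text
[ 0.50759796 -0.25901248  0.24001031] [-3.14067190e+00 -1.78054727e-03  1.86716010e+00] [ 0.03331088 -0.02884951  0.02680511  0.00413236  0.00605352  0.00212893] 0.050029033967450294
[276.4284099  203.64037905] [array([421., 136.]), array([407., 250.]), array([264., 251.]), array([261., 136.])]
```

View pics/w1.png

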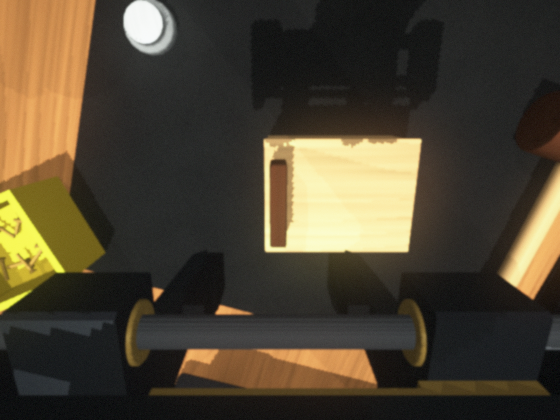

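The wrist view shows the strip at (278,203), where I predicted (276,204), and the lid edges are aligned with the image. I'll descend on the strip and close the fingers.

Emit:
play_rows(
  linear=[
    [0, 0.001, 0.04],
    [0, 0.001, 0.08],
    [0, 0.001, 0.11],
    [0, 0.001, 0.125],
    [0, 0.001, 0.137],
    [0, 0.001, 0.137],
    [0, 0.001, 0.137],
    [0, 0.001, 0.137],
    [0, 0.001, 0.137],
    [0, 0.001, 0.137],
    [0, 0.001, 0.137],
    [0, 0.001, 0.137],
    [0, 0.001, 0.137],
    [0, 0.001, 0.137],
    [0, 0.001, 0.137],
  ],
  rot=[
    [0, 0, 0],
    [0, 0, 0],
    [0, 0, 0],
    [0, 0, 0],
    [0, 0, 0],
    [0, 0, 0],
    [0, 0, 0],
    [0, 0, 0],
    [0, 0, 0],
    [0, 0, 0],
    [0, 0, 0],
    [0, 0, 0],
    [0, 0, 0],
    [0, 0, 0],
    [0, 0, 0],
  ],
  grip=[0.05, 0.05, 0.05, 0.05, 0.05, 0.05, 0.03, 0.02, 0.01, 0.005, 0.005, 0.005, 0.005, 0.005, 0.005],
)

```text
clock: 3.7
tcp_pos: [0.5093, -0.259, 0.1043]
ee_rot: [3.141, 0.001, 1.869]
wrist_force: [-0.8, 0.2, 5.7]
gripper_width: 0.0133
grip_force: 30.0
```

Run:
```python
from h import *
T,o=pose(); print(o['tcp_pos'],o['ee_rot'],o['wrist_force'],o['gripper_width'],o['grip_force'])
# tip about far edge in tool frame: TCP -> far edge: lid x = tool y, lid z = -tool z
# far edge relative to TCP in lid (x,z): 0.122, zf-ztcp
h=o['tcp_pos'][2]-0.070
pv=np.array([0,.122,h])  # tool coords
ax=np.array([1.,0,0])    # lid +y = tool x
for d in (3,6,9,12):
    r=R.from_rotvec(np.radians(d)*ax); print(d,(pv-r.apply(pv)).round(4),np.radians(d).round(3))
```

```text
[ 0.50933183 -0.25902323  0.10432932] [3.14107526e+00 7.49713483e-04 1.86875174e+00] [-0.7596333   0.23995203  5.68789317] 0.013343202115220954 29.998405664227903
3 [ 0.      0.002  -0.0063] 0.052
6 [ 0.      0.0043 -0.0126] 0.105
9 [ 0.      0.0069 -0.0187] 0.157
12 [ 0.      0.0098 -0.0246] 0.209
```

Emit:
play_rows(
  linear=[
    [0, 0, -0.001],
    [0, 0.001, -0.005],
    [0, 0.002, -0.009],
    [0, 0.003, -0.012],
    [0, 0.004, -0.015],
    [0, 0.006, -0.018],
    [0, 0.007, -0.021],
    [0, 0.008, -0.024],
    [0, 0.01, -0.027],
    [0, 0.01, -0.027],
    [0, 0.01, -0.027],
    [0, 0.01, -0.027],
  ],
  rot=[
    [0, 0, 0],
    [0.026, 0, 0],
    [0.052, 0, 0],
    [0.078, 0, 0],
    [0.105, 0, 0],
    [0.131, 0, 0],
    [0.157, 0, 0],
    [0.183, 0, 0],
    [0.209, 0, 0],
    [0.209, 0, 0],
    [0.209, 0, 0],
    [0.209, 0, 0],
  ],
  grip=[0.005, 0.005, 0.005, 0.005, 0.005, 0.005, 0.005, 0.005, 0.005, 0.005, 0.005, 0.005],
)

```text
clock: 4.9
tcp_pos: [0.5183, -0.2558, 0.1305]
ee_rot: [-2.932, -0.0, 1.869]
wrist_force: [-0.2, -0.1, -0.9]
gripper_width: 0.0137
grip_force: 30.0
```

Run:
```python
from h import *
im,K,W=snap('wrist','w2'); s,_,_=snap('scene','s2')
c=s[140:260,150:310]; cv2.imwrite('pics/v2.png',np.hstack([cv2.resize(im,(400,300)),cv2.resize(c,(400,300))]))
o=observe(); print(o['tcp_pos'],o['ee_rot'],o['wrist_force'],o['gripper_width'])
```

```text
[ 0.5181613  -0.2558261   0.13058031] [-2.93239047e+00 -2.70443277e-04  1.86847279e+00] [ 0.10283319 -0.32085801 -1.0297656 ] 0.013614074280520375
```

View pics/v2.png

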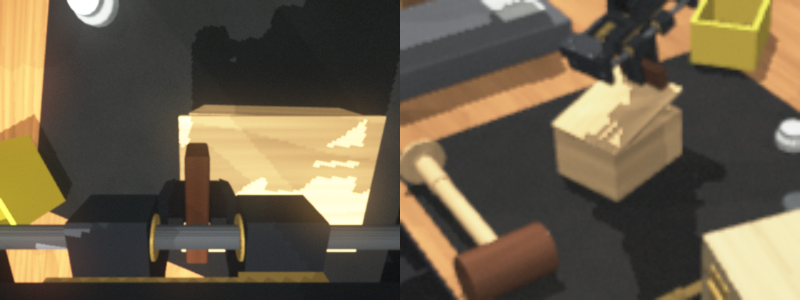

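The lid is tipped about 12°, with its far edge still on the box. Next I'll lift it, level it and carry it outwards.

```bash
python3 -c "
from h import *
print(rel([.518,-.256,.21],rot(107.1,12,107.1)));print(rel([.552,-.402,.20],rot(107.1)));print(rel([.552,-.402,.06],rot(107.1)))"
```

```text
([-0.0001, -0.0167, -0.0776], [0.0002, -0.0004, -0.0007])
([-0.1497, -0.0247, -0.0658], [-0.2092, -0.0004, -0.0007])
([-0.1497, 0.0044, 0.0712], [-0.2092, -0.0004, -0.0007])
```

Emit:
play_rows(
  linear=[
    [0, -0.003, -0.015],
    [0, -0.007, -0.031],
    [0, -0.01, -0.047],
    [0, -0.013, -0.062],
    [0, -0.0167, -0.0776],
    [0, -0.0167, -0.0776],
    [-0.02, -0.018, -0.077],
    [-0.045, -0.019, -0.075],
    [-0.07, -0.02, -0.073],
    [-0.095, -0.022, -0.07],
    [-0.12, -0.024, -0.068],
    [-0.14, -0.0247, -0.066],
    [-0.15, -0.0247, -0.066],
    [-0.15, -0.0247, -0.066],
    [-0.15, -0.02, -0.043],
    [-0.15, -0.015, -0.02],
    [-0.15, -0.01, 0.003],
    [-0.15, -0.005, 0.026],
    [-0.15, 0, 0.05],
    [-0.15, 0, 0.05],
  ],
  rot=[
    [0, 0, 0],
    [0, 0, 0],
    [0, 0, 0],
    [0, 0, 0],
    [0, 0, 0],
    [0, 0, 0],
    [-0.035, 0, 0],
    [-0.07, 0, 0],
    [-0.105, 0, 0],
    [-0.14, 0, 0],
    [-0.175, 0, 0],
    [-0.209, 0, 0],
    [-0.209, 0, 0],
    [-0.209, 0, 0],
    [-0.209, 0, 0],
    [-0.209, 0, 0],
    [-0.209, 0, 0],
    [-0.209, 0, 0],
    [-0.209, 0, 0],
    [-0.209, 0, 0],
  ],
  grip=[0.005, 0.005, 0.005, 0.005, 0.005, 0.005, 0.005, 0.005, 0.005, 0.005, 0.005, 0.005, 0.005, 0.005, 0.005, 0.005, 0.005, 0.005, 0.005, 0.005],
)

```text
clock: 7.0
tcp_pos: [0.5503, -0.3987, 0.0772]
ee_rot: [-3.136, -0.008, 1.87]
wrist_force: [-0.6, 1.2, -1.0]
gripper_width: 0.0135
grip_force: 30.0
```

Run:
```python
from h import *
im,K,W=snap('wrist','w3'); s,_,_=snap('scene','s3')
c=s[120:240,150:310]; cv2.imwrite('pics/v3.png',np.hstack([cv2.resize(im,(400,300)),cv2.resize(c,(400,300))]))
o=observe(); print(o['tcp_pos'],o['ee_rot'],o['wrist_force'],o['gripper_width'])
print(rel([.552,-.402,.039],rot(107.1)))
```

```text
[ 0.55264954 -0.40090963  0.08147103] [-3.14036103e+00 -1.66073687e-03  1.86990853e+00] [ 0.78024423  0.30189131 -1.07240504] 0.013660151560585632
([-0.0009, -0.0009, 0.0425], [-0.0012, -0.0017, 0.0007])
```

View pics/v3.png

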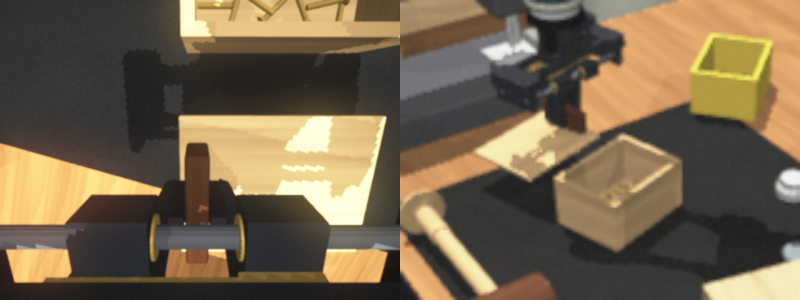

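The lid is held level beside the open box, with a clear gap between them. I'll lower it gently to contact.

Emit:
play_rows(
  linear=[
    [0, 0, 0.01],
    [0, 0, 0.02],
    [0, 0, 0.028],
    [0, 0, 0.034],
    [0, 0, 0.038],
    [0, 0, 0.04],
    [0, 0, 0.0415],
    [0, 0, 0.0425],
    [0, 0, 0.0425],
    [0, 0, 0.0425],
    [0, 0, 0.0425],
  ],
  rot=[
    [0, 0, 0],
    [0, 0, 0],
    [0, 0, 0],
    [0, 0, 0],
    [0, 0, 0],
    [0, 0, 0],
    [0, 0, 0],
    [0, 0, 0],
    [0, 0, 0],
    [0, 0, 0],
    [0, 0, 0],
  ],
  grip=[0.005, 0.005, 0.005, 0.005, 0.005, 0.005, 0.005, 0.005, 0.005, 0.005, 0.005],
)

```text
clock: 8.2
tcp_pos: [0.5528, -0.4023, 0.0396]
ee_rot: [3.141, 0.0, 1.869]
wrist_force: [-0.7, -0.5, -0.5]
gripper_width: 0.0135
grip_force: 30.0
```

Emit:
play_rows(
  linear=[
    [0, 0, 0.001],
    [0, 0, 0.0015],
    [0, 0, 0.0015],
    [0, 0, 0.0015],
    [0, 0, 0.0015],
    [0, 0, 0.0015],
    [0, 0, 0.0015],
    [0, 0, 0.0015],
    [0, 0, 0.0015],
    [0, 0, 0.0015],
    [0, 0, -0.02],
    [0, 0, -0.06],
    [0, 0, -0.1],
    [0, 0, -0.15],
    [0, 0, -0.19],
    [0, 0, -0.21],
    [0, 0, -0.21],
    [0, 0, -0.21],
  ],
  rot=[
    [0, 0, 0],
    [0, 0, 0],
    [0, 0, 0],
    [0, 0, 0],
    [0, 0, 0],
    [0, 0, 0],
    [0, 0, 0],
    [0, 0, 0],
    [0, 0, 0],
    [0, 0, 0],
    [0, 0, 0],
    [0, 0, 0],
    [0, 0, 0],
    [0, 0, 0],
    [0, 0, 0],
    [0, 0, 0],
    [0, 0, 0],
    [0, 0, 0],
  ],
  grip=[0.005, 0.005, 0.005, 0.02, 0.03, 0.04, 0.045, 0.045, 0.045, 0.045, 0.045, 0.045, 0.045, 0.045, 0.045, 0.045, 0.045, 0.045],
)

```text
clock: 10.0
tcp_pos: [0.5525, -0.4021, 0.2489]
ee_rot: [-3.142, 0.0, 1.869]
wrist_force: [0.7, 0.6, 0.1]
gripper_width: 0.0456
grip_force: 0.0
```

Run:
```python
from h import *
t,K,W=snap('top','t4'); s,_,_=snap('scene','s4')
cv2.imwrite('pics/v4.png',np.hstack([cv2.resize(t[100:330,250:560],(400,300)),cv2.resize(s[100:260,110:323],(400,300))]))
o=observe(); print(o['tcp_pos'],o['ee_rot'],o['wrist_force'],o['gripper_width'],o['joint_pos'])
print(rel([.472,.228,.25],rot(76.9)))
```

```text
[ 0.55161882 -0.40138476  0.24639637] [-3.13910297 -0.00356597  1.86876773] [ 0.12557796  0.3738783  -0.17810752] 0.044631235819937665 [-6.65545501e-01  2.88410718e-01  1.59968495e+00 -1.01655954e-05
  1.25784607e+00 -9.63518188e-01]
([0.625, 0.1087, -0.0016], [-0.0034, -0.0028, 0.5266])
```

View pics/v4.png

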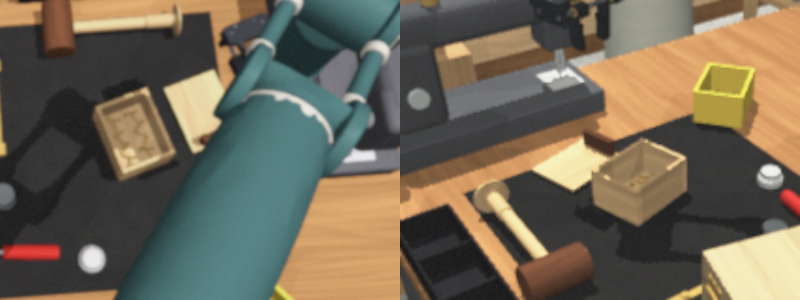

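The lid lies flat on the bench with its strip up, clear of the box. I'll move over the chest handle.

Emit:
play_rows(
  linear=[
    [0.625, 0.109, 0],
    [0.625, 0.109, 0],
    [0.625, 0.109, 0],
    [0.625, 0.109, 0],
    [0.625, 0.109, 0],
    [0.625, 0.109, 0],
    [0.625, 0.109, 0],
    [0.625, 0.109, 0],
    [0.625, 0.109, 0],
    [0.625, 0.109, 0],
    [0.625, 0.109, 0],
    [0.625, 0.109, 0],
    [0.625, 0.109, 0],
    [0.625, 0.109, 0],
    [0.625, 0.109, 0],
    [0.625, 0.109, 0],
    [0.625, 0.109, 0],
    [0.625, 0.109, 0],
  ],
  rot=[
    [0, 0, 0.5266],
    [0, 0, 0.5266],
    [0, 0, 0.5266],
    [0, 0, 0.5266],
    [0, 0, 0.5266],
    [0, 0, 0.5266],
    [0, 0, 0.5266],
    [0, 0, 0.5266],
    [0, 0, 0.5266],
    [0, 0, 0.5266],
    [0, 0, 0.5266],
    [0, 0, 0.5266],
    [0, 0, 0.5266],
    [0, 0, 0.5266],
    [0, 0, 0.5266],
    [0, 0, 0.5266],
    [0, 0, 0.5266],
    [0, 0, 0.5266],
  ],
  grip=[0.045, 0.045, 0.045, 0.045, 0.045, 0.045, 0.035, 0.03, 0.026, 0.026, 0.026, 0.026, 0.026, 0.026, 0.026, 0.026, 0.026, 0.026],
)

```text
clock: 11.9
tcp_pos: [0.4736, 0.226, 0.2491]
ee_rot: [-3.141, 0.0, 1.34]
wrist_force: [-0.4, 0.4, 0.2]
gripper_width: 0.026
grip_force: 0.0
```

Run:
```python
from h import *
im,K,W=snap('wrist','w5'); o=observe(); print(o['tcp_pos'],o['ee_rot'],o['gripper_width'],o['wrist_force'])
for P in ([.472,.228,.11],[.4834,.2767,.11],[.4606,.179,.11]): print(proj(P,K,W).round(1))
print(rel([.472,.228,.113],rot(76.9)))
# corners of lid front top edge
for P in ([.4814,.0918,.13],[.5389,.3469,.13]): print(proj(P,K,W).round(1))
```

```text
[0.47364606 0.22614734 0.24924883] [-3.14157758e+00  1.55042495e-04  1.34034820e+00] 0.025953887828787606 [-0.04809277 -0.3959741  -0.48953794]
[272.4 202.3]
[272.2 139.8]
[272.7 258.9]
([0.0014, -0.002, 0.1362], [-0.0, 0.0002, -0.0018])
[319.1 353.3]
[330.1  14.5]
```

View pics/w5.png

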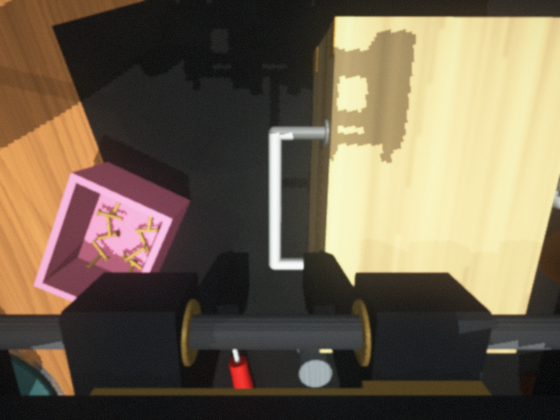

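The wrist view shows the bar at (276,198), where I predicted (272,202), so the handle sits about 3 mm further in +x. I'll descend and grip.

Emit:
play_rows(
  linear=[
    [0.003, 0.001, 0.035],
    [0.004, 0.001, 0.07],
    [0.004, 0.001, 0.1],
    [0.004, 0.001, 0.12],
    [0.004, 0.001, 0.136],
    [0.004, 0.001, 0.136],
    [0.004, 0.001, 0.136],
    [0.004, 0.001, 0.136],
    [0.004, 0.001, 0.136],
    [0.004, 0.001, 0.136],
    [0.004, 0.001, 0.136],
    [0.004, 0.001, 0.136],
    [0.004, 0.001, 0.136],
  ],
  rot=[
    [0, 0, 0],
    [0, 0, 0],
    [0, 0, 0],
    [0, 0, 0],
    [0, 0, 0],
    [0, 0, 0],
    [0, 0, 0],
    [0, 0, 0],
    [0, 0, 0],
    [0, 0, 0],
    [0, 0, 0],
    [0, 0, 0],
    [0, 0, 0],
  ],
  grip=[0.026, 0.026, 0.026, 0.026, 0.026, 0.026, 0.02, 0.012, 0.006, 0.003, 0.003, 0.003, 0.003],
)

```text
clock: 13.25
tcp_pos: [0.4741, 0.2315, 0.1143]
ee_rot: [-3.139, -0.001, 1.342]
wrist_force: [-5.4, 2.1, 2.9]
gripper_width: 0.0083
grip_force: 29.7
```

Run:
```python
from h import *
T,o=pose(); print(o['tcp_pos'],o['ee_rot'],o['wrist_force'],o['gripper_width'],o['grip_force'])
# tool frame arc: tool y = chest +x, tool -z = up; bar from hinge (-.210,+.020)
b=np.array([-.21,.02])
for th in np.arange(0.1,1.32,.1).tolist()+[1.31]:
    c,s=np.cos(th),np.sin(th); p=np.array([b[0]*c+b[1]*s,-b[0]*s+b[1]*c])-b
    print(round(th,2),'y',p[0].round(4),'z',-p[1].round(4))
```

```text
[0.47407864 0.23146161 0.1143258 ] [-3.13926981e+00 -5.10229423e-04  1.34170142e+00] [-5.37260303  2.0719836   2.85580166] 0.008318769008446192 29.670791923999786
0.1 y 0.003 z -0.0209
0.2 y 0.0082 z -0.0413
0.3 y 0.0153 z -0.0612
0.4 y 0.0244 z -0.0802
0.5 y 0.0353 z -0.0982
0.6 y 0.048 z -0.1151
0.7 y 0.0623 z -0.1306
0.8 y 0.078 z -0.1446
0.9 y 0.0951 z -0.1569
1.0 y 0.1134 z -0.1675
1.1 y 0.1326 z -0.1762
1.2 y 0.1525 z -0.183
1.3 y 0.1731 z -0.1877
1.31 y 0.1752 z -0.1881
```

Emit:
play_rows(
  linear=[
    [-0.0005, 0.0, -0.004],
    [0, 0.0003, -0.0105],
    [0, 0.002, -0.0209],
    [0, 0.0044, -0.0312],
    [0, 0.0072, -0.0413],
    [0, 0.0106, -0.0513],
    [0, 0.0143, -0.0612],
    [0, 0.0187, -0.0708],
    [0, 0.0234, -0.0802],
    [0, 0.0287, -0.0893],
    [0, 0.0343, -0.0982],
    [0, 0.0405, -0.1068],
    [0, 0.047, -0.1151],
    [0, 0.054, -0.123],
    [0, 0.0613, -0.1306],
    [0, 0.069, -0.1378],
    [0, 0.077, -0.1446],
    [0, 0.0825, -0.149],
    [0, 0.0825, -0.149],
    [0, 0.0825, -0.149],
  ],
  rot=[
    [0, 0, 0],
    [0, 0, 0],
    [0, 0, 0],
    [0, 0, 0],
    [0, 0, 0],
    [0, 0, 0],
    [0, 0, 0],
    [0, 0, 0],
    [0, 0, 0],
    [0, 0, 0],
    [0, 0, 0],
    [0, 0, 0],
    [0, 0, 0],
    [0, 0, 0],
    [0, 0, 0],
    [0, 0, 0],
    [0, 0, 0],
    [0, 0, 0],
    [0, 0, 0],
    [0, 0, 0],
  ],
  grip=[0.003, 0.003, 0.003, 0.003, 0.003, 0.003, 0.003, 0.003, 0.003, 0.003, 0.003, 0.003, 0.003, 0.003, 0.003, 0.003, 0.003, 0.003, 0.003, 0.003],
)

```text
clock: 15.25
tcp_pos: [0.5569, 0.2117, 0.2612]
ee_rot: [3.141, 0.001, 1.342]
wrist_force: [6.1, 1.6, -10.8]
gripper_width: 0.0081
grip_force: 30.4
```

Run:
```python
from h import *
T,o=pose(); p=np.array(o['tcp_pos']); print(p,o['ee_rot'],o['wrist_force'],o['gripper_width'],o['grip_force'])
x=np.array([np.cos(np.radians(-13.1)),np.sin(np.radians(-13.1)),0])
print('dx from start',(p-[.4741,.2315,.1143])@x,'up',p[2]-.1143)
b=np.array([-.21,.02]); q=b+[(p-[.4741,.2315,.1143])@x,p[2]-.1143]; print('r',np.hypot(*q),np.hypot(*b),'th',np.arctan2(q[0],q[1])-np.arctan2(b[0],b[1]))
snap('wrist','w6'); s,_,_=snap('scene','s6')
cv2.imwrite('pics/v6.png',np.hstack([cv2.resize(cv2.imread('pics/w6.png'),(400,300)),cv2.resize(s[120:400,210:560],(400,320))[:300]]))
```

```text
[0.55693158 0.21166942 0.26117738] [3.14065908e+00 5.05578485e-04 1.34176573e+00] [  6.10959987   1.56693133 -10.7728218 ] 0.008118777064304807 30.421324968338013
dx from start 0.08517058993633891 up 0.14687738387623345
r 0.2083997189686623 0.21095023109728986 th 0.8336050409250428
```

View pics/v6.png

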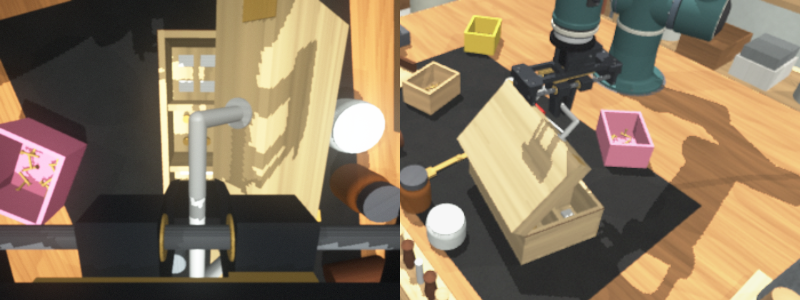

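The lid is at about 0.83 rad and firmly gripped. I'll continue along the arc to about 1.28 rad and slow down.

Emit:
play_rows(
  linear=[
    [0, 0.0035, -0.0015],
    [0, 0.0074, -0.004],
    [0, 0.0118, -0.0066],
    [0, 0.0161, -0.0094],
    [0, 0.0206, -0.012],
    [0, 0.0251, -0.0146],
    [0, 0.0297, -0.017],
    [0, 0.0343, -0.0194],
    [0, 0.039, -0.0216],
    [0, 0.0438, -0.0237],
    [0, 0.0486, -0.0257],
    [0, 0.0535, -0.0275],
    [0, 0.0584, -0.0292],
    [0, 0.0633, -0.0308],
    [0, 0.0683, -0.0322],
    [0, 0.0733, -0.0336],
    [0, 0.0775, -0.0345],
    [0, 0.081, -0.0352],
    [0, 0.083, -0.0358],
    [0, 0.083, -0.0358],
  ],
  rot=[
    [0, 0, 0],
    [0, 0, 0],
    [0, 0, 0],
    [0, 0, 0],
    [0, 0, 0],
    [0, 0, 0],
    [0, 0, 0],
    [0, 0, 0],
    [0, 0, 0],
    [0, 0, 0],
    [0, 0, 0],
    [0, 0, 0],
    [0, 0, 0],
    [0, 0, 0],
    [0, 0, 0],
    [0, 0, 0],
    [0, 0, 0],
    [0, 0, 0],
    [0, 0, 0],
    [0, 0, 0],
  ],
  grip=[0.003, 0.003, 0.003, 0.003, 0.003, 0.003, 0.003, 0.003, 0.003, 0.003, 0.003, 0.003, 0.003, 0.003, 0.003, 0.003, 0.003, 0.003, 0.003, 0.003],
)

```text
clock: 17.35
tcp_pos: [0.6361, 0.1928, 0.2965]
ee_rot: [-3.14, 0.002, 1.342]
wrist_force: [4.7, -1.4, -25.2]
gripper_width: 0.0072
grip_force: 31.6
```

Run:
```python
from h import *
T,o=pose(); p=np.array(o['tcp_pos']); print(p,o['ee_rot'],o['wrist_force'],o['gripper_width'],o['grip_force'])
x=np.array([np.cos(np.radians(-13.1)),np.sin(np.radians(-13.1)),0])
b=np.array([-.21,.02]); q=b+[(p-[.4741,.2315,.1143])@x,p[2]-.1143]; print('q',q,'r',np.hypot(*q),'th',np.arctan2(q[0],q[1])-np.arctan2(b[0],b[1]))
im,K,W=snap('scene','s7'); snap('wrist','w7')
# predicted lid edges for th candidates in scene view
h=np.array([.680,.183,.09]); y=np.array([-x[1],x[0],0]); z=np.array([0,0,1.])
vis=cv2.resize(im[100:340,240:500],None,fx=2.3,fy=2.3,interpolation=cv2.INTER_CUBIC)
for th,col in ((1.24,(255,0,0)),(1.31,(0,255,0)),(1.38,(0,0,255))):
  r=R.from_rotvec(th*y)
  for s in (.13,-.13):
    f=lambda a,c:((proj(h+r.apply(a*x+c*z)+s*y,K,W)-[240,100])*2.3).astype(int)
    for P in (f(-.17,0),f(-.17,.04),f(0,.04)): cv2.circle(vis,P.tolist(),2,col,-1)
cv2.imwrite('pics/v7.png',vis)
```

```text
[0.63611824 0.1928224  0.29654843] [-3.13950973e+00  1.72507364e-03  1.34200931e+00] [  4.70614361  -1.39102475 -25.15862293] 0.00718206031100639 31.63739651441574
q [-0.0434318   0.20224843] r 0.20685924925836038 th 1.264312391913547
```

View pics/v7.png

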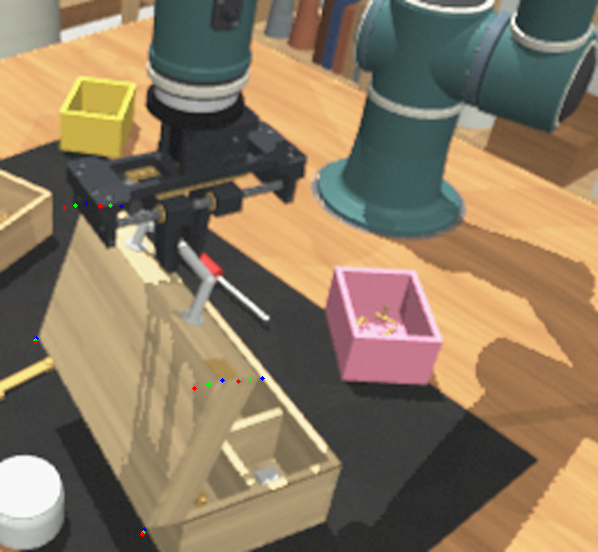

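The lid's end corners at about (218,378) and (253,383) fall between the 1.24 and 1.31 markers, so the angle is about 1.265 rad, which agrees with the arm. I'll do the last few millimetres and lower the tool slightly to relieve the radial pull.

Emit:
play_rows(
  linear=[
    [0, 0.001, 0.001],
    [0, 0.002, 0.002],
    [0, 0.004, 0.003],
    [0, 0.005, 0.003],
    [0, 0.006, 0.003],
    [0, 0.007, 0.003],
    [0, 0.008, 0.003],
    [0, 0.009, 0.003],
    [0, 0.009, 0.003],
    [0, 0.009, 0.003],
    [0, 0.009, 0.003],
    [0, 0.009, 0.003],
  ],
  rot=[
    [0, 0, 0],
    [0, 0, 0],
    [0, 0, 0],
    [0, 0, 0],
    [0, 0, 0],
    [0, 0, 0],
    [0, 0, 0],
    [0, 0, 0],
    [0, 0, 0],
    [0, 0, 0],
    [0, 0, 0],
    [0, 0, 0],
  ],
  grip=[0.003, 0.003, 0.003, 0.003, 0.003, 0.003, 0.003, 0.003, 0.003, 0.003, 0.003, 0.003],
)

```text
clock: 18.65
tcp_pos: [0.6459, 0.1906, 0.298]
ee_rot: [3.138, -0.0, 1.342]
wrist_force: [-0.3, -6.1, -11.2]
gripper_width: 0.0074
grip_force: 30.4
```

Run:
```python
from h import *
T,o=pose(); p=np.array(o['tcp_pos']); print(p,o['wrist_force'],o['moment'],o['gripper_width'],o['grip_force'],o['joint_vel'].round(4))
x=np.array([np.cos(np.radians(-13.1)),np.sin(np.radians(-13.1)),0]); y=np.array([-x[1],x[0],0]); z=np.array([0,0,1.])
b=np.array([-.21,.02]); q=b+[(p-[.4741,.2315,.1143])@x,p[2]-.1143]; print('q',q,'r',np.hypot(*q),'th(r)',np.arctan2(q[0],q[1])-np.arctan2(b[0],b[1]),'th(x)',np.arcsin(q[0]/.211)+1.4758)
im,K,W=snap('scene','s8'); h=np.array([.680,.183,.09])
s=6; u0,v0=(300,235)
vis=cv2.resize(im[v0:v0+95,u0:u0+110],None,fx=s,fy=s,interpolation=cv2.INTER_CUBIC)
f=lambda P:((proj(P,K,W)-[u0,v0]+.5)*s).astype(int).tolist()
for th,col in ((1.24,(255,0,0)),(1.31,(0,255,0)),(1.38,(0,0,255))):
  r=R.from_rotvec(th*y); e=lambda a,c:f(h+r.apply(a*x+c*z)+.13*y)
  cv2.line(vis,e(-.17,0),e(-.17,.04),col,1); cv2.line(vis,e(-.17,.04),e(-.0,.04),col,1)
for a,c in ((-.17,0),(0,0)): cv2.circle(vis,f(h+a*x+c*z+.13*y),4,(255,0,255),1)   # chest upper side corners
cv2.imwrite('pics/v8.png',vis)
```

```text
[0.64593249 0.19057456 0.29803583] [ -0.26012359  -6.07193382 -11.2111773 ] [-0.83745091  0.3622336   0.05569223] 0.007411827124022663 30.403251349925995 [ 0.0004 -0.0015  0.001   0.0005 -0.0011 -0.0001]
q [-0.03336347  0.20373583] r 0.20644952923944493 th(r) 1.3135268298954985 th(x) 1.3170128468530833
```

View pics/v8.png

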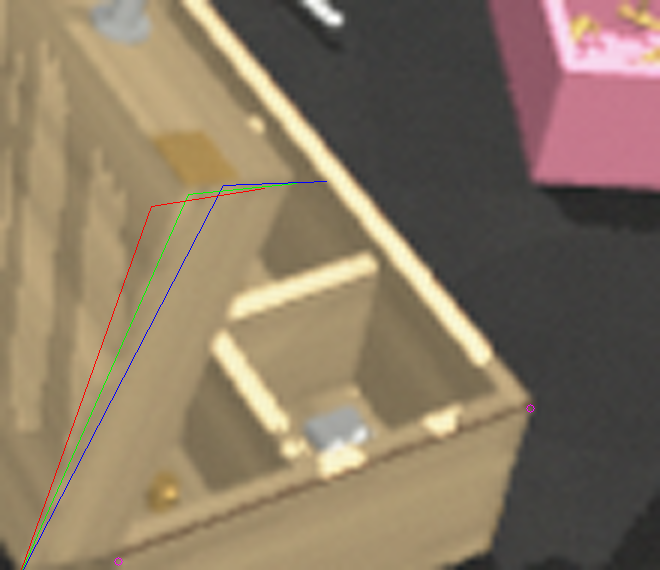

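The drawn 1.31 rad outline lies on the lid's end face, with its top corner at about (185,192), and the chest corner matches at (530,408). The arm also reads about 1.315 rad and is steady with 30 N of grip, so I'll hand it in.

```bash
python3 -c "
from h import *
print(sign_off())"
```

```text
the job is handed in; nothing more can be done
None
```

I handed the job in: the screw box lid lies flat on the bench, right way up and released, and the gripper is holding the chest lid steady at about 1.315 rad (balance is 1.31); sign-off returned no verdict.

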